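# Seat the graphite blow mould and snap its toggle clamp shut

## Task

On the glassblower's bench, push the graphite blow mould along the fixture plate with your fingertips, without lifting or tipping it, until it sits fully home against the end stop. Then push the lever of the toggle clamp over past its dead point so that it snaps into lock and the plunger holds the mould tight against the fence. Leave the tools and the tin lying around the fixture where they are.

Things in the scene. Friction and masses are not known exactly. Their poses are not given: they have to be found in the camera images.
- fixture: Steel plate fixed to the bench, 230 x 250 x 12 mm (its x -130 to 100, y -60 to 190 mm). Origin on the bench top; x = direction in which the mould is pushed home, y from fence to clamp, z up. Aluminium fence on the -y side: inner face at y = -30, x -110 to 80, top 57 mm above the bench. Aluminium end stop: face at x = 65, y -27 to 27, top at 57 mm. Nest = their corner, open towards -x.
- seat (a point): Point on the plate's top (12 mm above the bench) where the mould's underside centre is when fully home: x = 30, y = 0 mm in the fixture's frame. Far face then on the end stop, side on the fence. Home means within 4 mm along x; the plunger closes the last few mm to the fence.
- mould: Loose block of dark graphite, 70 (x) x 60 (y) x 60 (z) mm, round cavity of 38 mm in its top, about 0.4 kg, standing on the plate by the fence, 55 to 95 mm short of the end stop, its axes nearly those of the fixture. Origin at the centre of its underside. Slides with a friction of a few N.
- lever_pivot (a point): Pivot of the clamp's lever, at x = 30, y = 155, z = 42 mm of the fixture, axis along the fixture's x, between two grey cheeks. Between it and the mould: plunger and a grey guide block (36 mm in x, y 52 to 72, top 62 mm above the bench).
- clamp_lever (a joint): Lever angle (rad). 0 = fully open, leaning 35 degrees towards fixture +y (away from the mould); grows as its top is pushed towards -y. Upright at 0.61, dead point 0.87; with the mould home the spring carries it on by itself from about 0.9 to the stop at 1.08 (leaning 27 degrees towards the mould): locked. Takes up to about 5 N, 80 mm from the pivot.
- handle_end (a point): Centre of the free end of the lever's handle, 122 mm from the pivot: round black grip 21 mm thick over the last 60 mm, on a flat steel bar 16 mm wide. Moves in the plane x = 30 mm of the fixture; about 142 mm above the bench when open, 164 mm upright, 151 mm locked.
- plunger_pad: Round rubber pad of 22 mm on the sprung plunger, moved by the lever along the fixture's -y at x = 30 mm, z = 42 mm; origin at the centre of its face. Open, it stands about 9 mm clear of a mould lying against the fence; locked it presses the mould with about 40 N.
- paddle: Bystander: wooden paddle lying on the bench on the fence side of the fixture, blade 120 x 70 x 12 mm, handle 120 mm. Origin where blade and handle meet. Leave alone.
- jacks: Bystander: steel glassblower's jacks (big tweezers), 270 x 58 x 10 mm, lying on the bench beyond the end stop. Origin at the middle. Leave alone.
- wax_tin: Bystander: round aluminium tin of wax, 68 mm across, 31 mm high, on the bench beyond the clamp. Origin at the centre of its underside. Leave alone.
Not all that is in view belongs to the job. Of the things that look like the mould, the smallest one is meant.

How it is judged (in metres and radians):
On the way, in this order (a step that is already met when the one before it is completed fails the run):
1. the mould is home against the end stop (within 4 mm) while the clamp is still open (x of mould in the frame of fixture between 0.026 and 0.034 m and value of joint clamp_lever below 0.5 rad), for 0.2 s.
2. the lever has gone past its dead point into lock (value of joint clamp_lever above 1 rad), for 0.2 s.
At the end, for the whole second after the job is handed in: The mould stands on the plate within 4 mm of fully home along the fixture's x and against the fence (within 3 mm), at rest; the lever is locked beyond 1.0 rad, and the plunger pad presses on the mould with more than 10 N (x of mould in the frame of fixture between 0.026 and 0.034 m and y of mould in the frame of fixture between -0.005 and 0.003 m and z of mould in the frame of fixture below 0.015 m and value of joint clamp_lever above 1 rad and contact force between plunger_pad and mould above 10 N and linear speed of mould below 0.01 m/s); the robot touches nothing.
It fails at once if the mould was lifted off the plate (more than 8 mm) or carried away (z of mould in the frame of fixture above 0.02 m).
It fails at once if the mould was tipped (more than 0.2 rad) (angle between mould's own z axis and vertical above 0.2 rad).
It fails at once if the paddle was moved more than 20 mm (distance of paddle from where it was at the start of the episode above 0.02 m).
It fails at once if the jacks was moved more than 20 mm (distance of jacks from where it was at the start of the episode above 0.02 m).
It fails at once if the wax tin was moved more than 20 mm (distance of wax_tin from where it was at the start of the episode above 0.02 m).
It also fails if it takes over 54 s, if anything falls off the work surface, if the arm or the gripper's body presses on something with over 40 N, if the wrist force passes 120 N, or if a joint passes its speed limit or range.

## Robot

A 6-joint arm with a two-finger parallel gripper is mounted at the origin on the work surface. World frame = base frame: x ahead of the robot, y to its left, z up, the work surface at z = 0. Lengths are in mm, angles in rad, forces in N, time in s.
With the tool pointing down it reaches from about 300 to 850 mm from the base axis. Payload 4.2 kg.
Tool frame: the origin (TCP) lies between the finger pads; the fingertips stand 25 mm ahead of it and the grasp point (between the pads) lies 6 mm ahead of it; z points along the fingers, y is the line along which they close (so a half turn about z gives the same grasp; the last joint's range is limited). The gripper opens to 91 mm and grips with 3 to 60 N. Pads are 32 mm wide; open, the fingers measure 118 mm over their backs; the gripper's body (76 mm by 178 mm) begins 60 mm behind the grasp point.
Start: joints at [-1.197, 0.32, 1.565, -0, 1.257, -0.02], TCP at [220.631, -531.001, 238.976] pointing down, gripper open.
Joint ranges: [-3.11, 3.11], [-0.84, 2.01], [0.21, 2.61], [-1.34, 4.49], [0.05, 2.63], [-2.56, 2.56]. Speed limits (rad/s): [2.57, 2.57, 3.14, 3.14, 3.14, 3.14].

## Interface

Orientations are given as a 3x3 rotation matrix whose columns are the frame's x, y, z axes.
In Python, from cell import bot gives the robot as it stands. The module is installed in compiled form; this text tells all that it offers.
- The arm moves only by the shell command python3 -m crank 'ROWS' [FORCE]. ROWS is text: rows parted by semicolons, each of 7 numbers parted by spaces: the shift along the tool's x, y, z in cm, then the turn, a rotation vector about the tool's x, y, z in rad, then the closure in counts, from 0 (fully open) to 255 (shut). A call has 1 to 12 rows; each row shifts and turns the commanded pose from where the row before left it, along the tool's axes as they then stand; what a row does not reach is not made up. A row lasts 1/8 s, in which the tool goes at most 62.5 mm and 10.7 degrees, less where a joint would pass 70% of its speed; a pose out of reach is approached as far as the arm can. A call is refused whole if a number of a shift passes 6.25 or a number of a turn 0.188, either way. A call with a gripper value outside its range is refused whole. The fingers move at their own pace and stop on an object; FORCE is the grip in N (left out, the last holds). Time passes only in rows, so rows that do not move let the fingers close. It gives the time, the measured TCP pose, the force, the opening and the grip force at its end, in the units of the state.
- bot.sense(): the state, without advancing time (a new reading comes with each control period).
- bot.grab_frame(name): name is "scene" or "top"; returns a dict with "frame" (480x640x3 uint8, red, green, blue), "fx", "fy", "cx", "cy" (pixels), "R" (3x3) and "t" (3): a world point X has camera coordinates R X + t. Camera axes: x right, y down, z forward; pixel columns grow to the right and rows downward; lengths in mm; the calibration is good to about 2 mm. A picture is of the moment at which its call begins. There is no depth.
- bot.sign_off(): hands the job in; it is judged then, once.
The state is a dict: "clock": time; "joint_positions": joint angles; "qvel": joint speeds; "tau": joint torques, N m; "tcp_pos": TCP position; "eef_rot": TCP orientation; "force": force on the tool from outside, world axes, zero at the start; "ft_torque": the same for the moment, N m; "width": finger opening in mm; "gripper_force": force on a finger pad.
Only numpy, scipy, OpenCV 4.12 (cv2) and the standard library are available. Lean on these libraries where they do the work, as an engineer would, in place of code of your own. Each camera call takes 0.05 s, during which the arm holds its last target. There are 200 camera calls.

## Working session

There is one attempt and no reset: what is moved stays moved. The work goes in short steps, Python scripts to look and compute and a shell command to move; the robot and the scene stay as the last step left them, time stands still between calls to the robot, and variables do not carry over. Pictures are saved under pics/ and viewed, at most 10 in all, crops included, and the job is handed in when it is done.

```bash
mkdir -p pics; python3 - <<'E'
from cell import bot
import cv2,numpy as np
for n in("scene","top"):
    d=bot.grab_frame(n); cv2.imwrite(f"pics/{n}0.png",d["frame"][:,:,::-1])
    print(n,d["fx"],d["fy"],d["cx"],d["cy"],np.round(d["R"],4).tolist(),np.round(d["t"],1).tolist())
s=bot.sense();print(s["clock"],s["tcp_pos"],np.round(s["eef_rot"],3).tolist(),s["force"],s["width"])
E
```

```text
scene 533.9299799273934 533.9299799273934 317.5742725048442 239.31714703901972 [[0.8859, 0.4637, 0.0124], [0.3415, -0.6339, -0.6939], [-0.3138, 0.619, -0.72]] [-470.8, -129.9, 1315.4]
top 460.03427101237827 460.03427101237827 321.2855031523216 243.48151245294983 [[0.0182, -0.9997, 0.0184], [-0.9985, -0.0192, -0.0521], [0.0525, -0.0175, -0.9985]] [-83.2, 540.0, 845.7]
0.1 [ 220.48571052 -530.63080757  238.23403066] [[0.923, 0.384, -0.001], [0.384, -0.923, 0.001], [0.0, -0.001, -1.0]] [ 0.27014973 -0.40229221 -0.1569407 ] 91.19342766203468
```

View pics/top0.png

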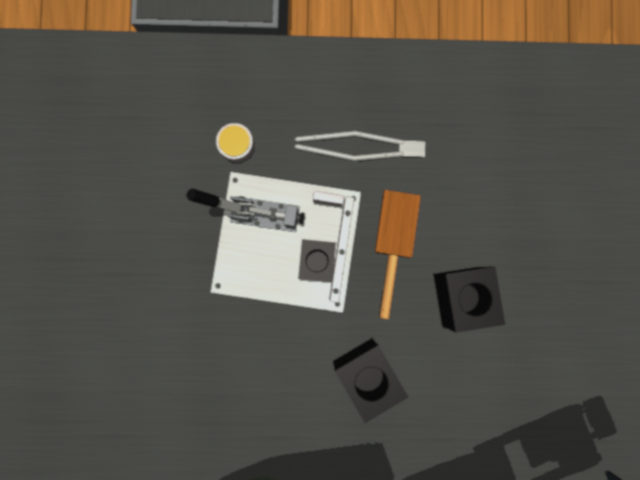

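View pics/scene0.png

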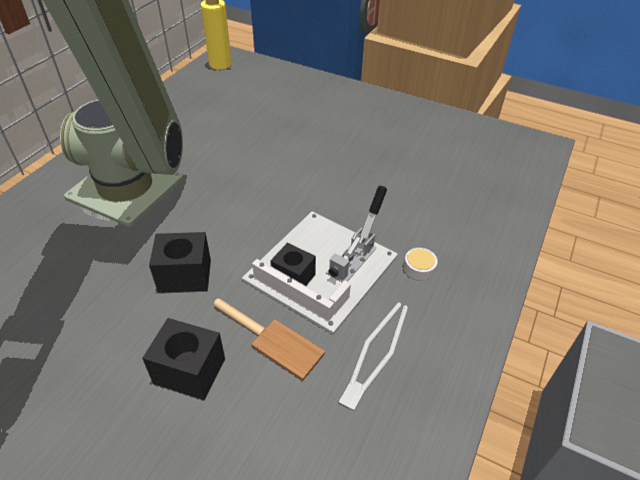

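The top view shows three mould-like blocks: (317,261) on the plate, (371,383) and (472,300) on the bench. The one on the plate is the smallest and stands by the fence, so it fits the description. Next I'll check it in a crop and fit the fixture pose.

```bash
cat > h.py <<'E'
import numpy as np,cv2
def ray(d,uv,z):
    R=np.array(d["R"]);t=np.array(d["t"]);c=-R.T@t
    v=R.T@np.array([(uv[0]-d["cx"])/d["fx"],(uv[1]-d["cy"])/d["fy"],1.])
    return c+v*(z-c[2])/v[2]
def proj(d,X):
    p=np.array(d["R"])@np.array(X)+np.array(d["t"]);return np.array([d["fx"]*p[0]/p[2]+d["cx"],d["fy"]*p[1]/p[2]+d["cy"]])
E
python3 - <<'E'
from cell import bot
from h import *
d=bot.grab_frame("top");f=d["frame"]
m=(f.min(2)>150).astype(np.uint8)*255;m[:160]=0;m[330:]=0
m=cv2.morphologyEx(m,cv2.MORPH_OPEN,np.ones((3,3)))
c=max(cv2.findContours(m,0,2)[0],key=cv2.contourArea)
h=cv2.convexHull(c)
q=cv2.approxPolyDP(h,8,True)[:,0];print("corners",q.tolist())
W=np.array([ray(d,p,12)[:2] for p in q]);print(W.round(1).tolist())
# fit: model corners
M=np.array([[100,190],[100,-60],[-130,-60],[-130,190]],float)
if len(W)==4:
    idx=[np.argmax(W@np.array(s)) for s in([1,1],[1,-1],[-1,-1],[-1,1])];P=W[idx]
    a=M-M.mean(0);b=P-P.mean(0);th=np.arctan2((a[:,0]*b[:,1]-a[:,1]*b[:,0]).sum(),(a*b).sum())
    Rr=np.array([[np.cos(th),-np.sin(th)],[np.sin(th),np.cos(th)]]);o=P.mean(0)-Rr@M.mean(0)
    print("th",th,"o",o,"res",(M@Rr.T+o-P).round(1).tolist())
    g=lambda p:(Rr.T@(p[:2]-o)).round(1)
    print("tips fence/stop check; handle px(190,194) at z142:",g(ray(d,(190,195),142)))
    for n,X in dict(stopface=[65,0,57],fencein0=[-110,-30,57],fencein1=[80,-30,57],handle=[30,225,142],seat=[30,0,72]).items():
        print(n,proj(d,[*(Rr@X[:2]+o),X[2]]).round(1))
k=(f.max(2)<75).astype(np.uint8)*255
k[:236]=0;k[286:]=0;k[:,:290]=0;k[:,345:]=0
c=max(cv2.findContours(k,0,2)[0],key=cv2.contourArea);r=cv2.minAreaRect(c);print("mould",r)
print("mould corners fix:",[g(ray(d,p,72)).tolist() for p in cv2.boxPoints(r)])
cv2.imwrite("pics/crop1.png",cv2.resize(f[160:320,180:380],None,fx=4,fy=3.75*4/3.75 if 0 else 3.75,interpolation=2)[:,:,::-1])
E
```

```text
corners [[231, 173], [359, 192], [342, 311], [211, 291]]
[[671.4, 99.4], [640.4, -142.7], [416.3, -114.1], [449.3, 130.2]]
th -0.13130772388978448 o [550.71882614 -73.19665219] res [[3.4, 2.6], [1.6, -3.1], [-2.4, -1.6], [-2.5, 2.0]]
tips fence/stop check; handle px(190,194) at z142: [ 29.1 218.7]
stopface [327.3 201.2]
fencein0 [329.4 301. ]
fencein1 [345.1 195.5]
handle [186.2 193.8]
seat [324.6 219.6]
mould ((316.5, 260.0), (23.0, 24.0), 0.0)
mould corners fix: [[-65.7, 20.1], [-24.3, 26.4], [-18.3, -13.3], [-59.7, -19.5]]
```

View pics/crop1.png

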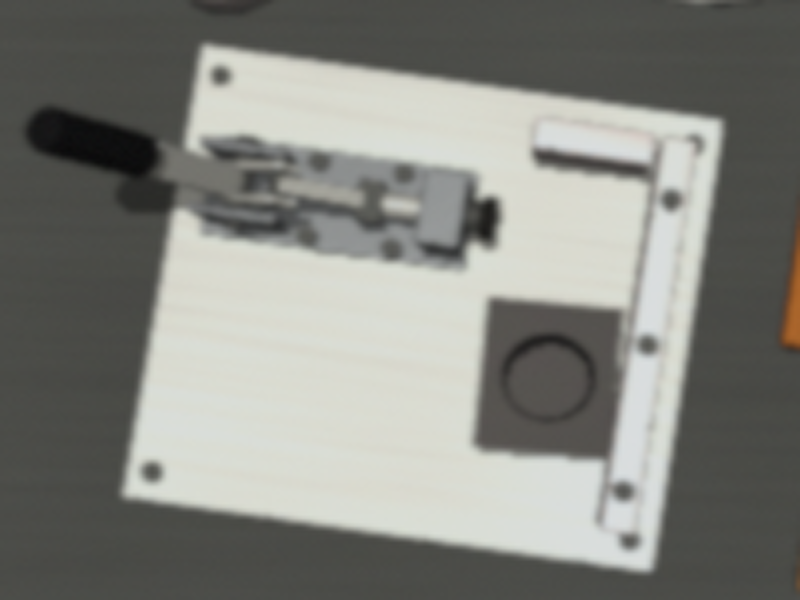

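The crop confirms it: the smallest block stands on the plate against the fence. Its top corners are at about (302,239), (335,243), (332,282) and (299,279) in image pixels. The predicted fence and end-stop points land on the real ones, and the mould comes out at fixture x of about -42, which is 72 mm short of the stop. Next: close the gripper, turn tool y onto fixture x, and go over behind the mould.

```bash
python3 -m crank '0 0 0 0 0 -0.174 255;0 0 0 0 0 -0.174 255;0 0 0 0 0 -0.174 255;0 0 0 0 0 -0.174 255;0 0 0 0 0 -0.174 255;0 0 0 0 0 -0.174 255' 20
python3 -m crank '6.2 2 0 0 0 0 255;6.2 2 0 0 0 0 255;6.2 2 0 0 0 0 255;6.2 2 0 0 0 0 255;6.2 2 0 0 0 0 255;6.2 2 0 0 0 0 255;6.2 2 0 0 0 0 255;6.2 2 0 0 0 0 255;0 0 0 0 0 0 255'
cat >> h.py <<'E'
th=-0.1313;o=np.array([550.7,-73.2]);Rr=np.array([[np.cos(th),-np.sin(th)],[np.sin(th),np.cos(th)]])
def st(bot):
    s=bot.sense();p=np.array(s["tcp_pos"]);E=np.array(s["eef_rot"])
    print("t",s["clock"],"fix",(Rr.T@(p[:2]-o)).round(1),"z",p[2].round(1),"toolyaw err",round(np.arctan2(E[1,1],E[0,1])-th,3),"tilt",E[:,2].round(3),"F",(Rr.T@np.array(s["force"])[:2]).round(1),"w",s["width"])
E
python3 - <<'E'
from cell import bot
from h import *
st(bot)
d=bot.grab_frame("top")
for u in [(302,239.5),(335.5,242.7),(332.5,282.1),(298.7,278.9)]: print((Rr.T@(ray(d,u,72)[:2]-o)).round(1))
E
```

```text
clock: 0.9
tcp_pos: [220.6, -530.8, 238.6]
eef_rot: [[0.127, 0.992, -0.0], [0.992, -0.127, 0.001], [0.001, -0.0, -1.0]]
force: [0.0, -0.5, 0.6]
width: 33.9
gripper_force: 0.0
clock: 2.02
tcp_pos: [437.0, -76.2, 238.7]
eef_rot: [[0.125, 0.992, 0.0], [0.992, -0.125, 0.001], [0.001, -0.0, -1.0]]
force: [-0.1, -0.5, -0.5]
width: 0.7
gripper_force: 0.0
t 2.025 fix [-112.3  -17.8] z 238.7 toolyaw err 0.006 tilt [ 0.     0.001 -1.   ] F [-0.  -0.5] w 0.6692224951289218
[-10.4  33.8]
[ -7.2 -24.9]
[-75.9 -29.9]
[-79.1  29.1]
```

Measured mould size is 69 x 59 mm with its centre at (-43, 2), which matches the description. I'll shift 19 mm along fixture y and go down to TCP z = 62.

```bash
python3 -m crank '1.9 0 0 0 0 0 255;0 0 5.9 0 0 0 255;0 0 5.9 0 0 0 255;0 0 5.9 0 0 0 255;0 0 0 0 0 0 255'
python3 -m crank '0 1 0 0 0 0 255;0 1 0 0 0 0 255;0 1 0 0 0 0 255;0 1 0 0 0 0 255;0 1 0 0 0 0 255;0 1 0 0 0 0 255;0 1 0 0 0 0 255;0 0 0 0 0 0 255'
python3 - <<'E'
from cell import bot
from h import *
st(bot)
d=bot.grab_frame("top");cv2.imwrite("pics/t2.png",cv2.resize(d["frame"][160:320,180:380],None,fx=4,fy=3.75,interpolation=2)[:,:,::-1])
E
```

```text
clock: 2.7
tcp_pos: [434.6, -61.7, 59.0]
eef_rot: [[0.135, 0.991, -0.01], [0.991, -0.135, 0.001], [-0.0, -0.01, -1.0]]
force: [-0.1, -0.1, -0.4]
width: -0.0
gripper_force: 0.0
clock: 3.7
tcp_pos: [508.1, -70.1, 63.1]
eef_rot: [[0.132, 0.991, 0.0], [0.991, -0.132, -0.0], [-0.0, 0.0, -1.0]]
force: [-2.5, 1.4, 2.6]
width: 0.4
gripper_force: 1.7
t 3.7 fix [-42.6  -2.5] z 63.1 toolyaw err -0.001 tilt [ 0. -0. -1.] F [-2.7  1.1] w 0.37932234013895005
```

View pics/t2.png

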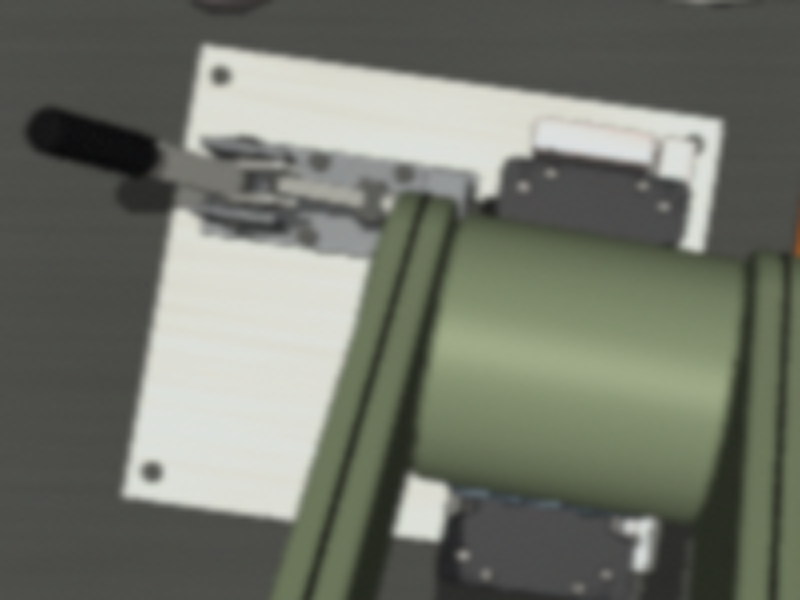

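The arm hides the mould in this view (the gripper body spans about 500-690, 160-240 in the crop). The 2.7 N reaction shows it is being pushed. About 24 mm remain, so I'll continue more slowly.

```bash
python3 -m crank '0 0.6 0 0 0 0 255;0 0.5 0 0 0 0 255;0 0.4 0 0 0 0 255;0 0.3 0 0 0 0 255;0 0 0 0 0 0 255'
python3 -m crank '0 0.2 0 0 0 0 255;0 0.2 0 0 0 0 255;0 0 0 0 0 0 255'
```

```text
clock: 4.38
tcp_pos: [523.3, -72.2, 62.7]
eef_rot: [[0.132, 0.991, -0.005], [0.991, -0.132, 0.001], [-0.0, -0.005, -1.0]]
force: [-9.0, 0.7, 8.1]
width: 0.4
gripper_force: 4.9
clock: 4.75
tcp_pos: [527.3, -72.7, 62.7]
eef_rot: [[0.132, 0.991, -0.004], [0.991, -0.132, 0.001], [-0.0, -0.005, -1.0]]
force: [-9.1, 2.0, 8.1]
width: 0.3
gripper_force: 4.7
```

```bash
python3 -m crank '0 0.15 0 0 0 0 255;0 0.15 0 0 0 0 255;0 0 0 0 0 0 255'
python3 -m crank '0 0.1 0 0 0 0 255;0 0.1 0 0 0 0 255;0 0 0 0 0 0 255'
python3 - <<'E'
from cell import bot
from h import *
st(bot)
d=bot.grab_frame("scene");cv2.imwrite("pics/s3.png",cv2.resize(d["frame"][180:340,220:420],None,fx=4,fy=3.75,interpolation=2)[:,:,::-1])
E
```

```text
clock: 5.12
tcp_pos: [530.1, -73.1, 62.7]
eef_rot: [[0.132, 0.991, -0.005], [0.991, -0.132, 0.001], [-0.0, -0.005, -1.0]]
force: [-9.0, 0.8, 8.7]
width: 0.2
gripper_force: 5.1
clock: 5.5
tcp_pos: [531.6, -73.3, 62.7]
eef_rot: [[0.132, 0.991, -0.006], [0.991, -0.132, 0.001], [-0.0, -0.006, -1.0]]
force: [-8.9, 2.0, 7.9]
width: 0.4
gripper_force: 5.1
t 5.5 fix [-19.   -2.6] z 62.7 toolyaw err -0.001 tilt [-0.006  0.001 -1.   ] F [-9.   0.8] w 0.38227778816212704
```

View pics/s3.png

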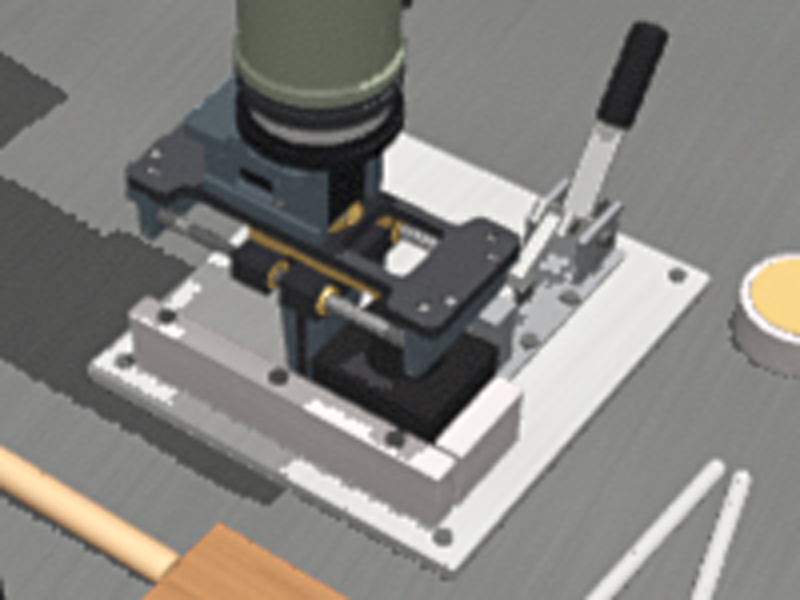

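The mould's front edge is almost at the end stop (crop 440-500, 350-440) and it stands upright with the lever open. I'll push on until the force jumps.

```bash
python3 -m crank '0 0.1 0 0 0 0 255;0 0.1 0 0 0 0 255;0 0 0 0 0 0 255'
python3 -m crank '0 0.1 0 0 0 0 255;0 0.1 0 0 0 0 255;0 0 0 0 0 0 255'
```

```text
clock: 5.92
tcp_pos: [533.9, -73.6, 62.7]
eef_rot: [[0.132, 0.991, -0.005], [0.991, -0.132, 0.001], [-0.0, -0.005, -1.0]]
force: [-9.4, 1.3, 7.8]
width: 0.5
gripper_force: 5.1
clock: 6.3
tcp_pos: [534.5, -73.7, 62.7]
eef_rot: [[0.132, 0.991, -0.008], [0.991, -0.132, 0.001], [-0.0, -0.009, -1.0]]
force: [-12.9, 0.7, 12.1]
width: 0.1
gripper_force: 7.0
```

```bash
python3 -m crank '0 0.1 0 0 0 0 255;0 0.1 0 0 0 0 255;0 0 0 0 0 0 255;0 0 0 0 0 0 255'
```

```text
clock: 6.8
tcp_pos: [534.5, -73.6, 62.7]
eef_rot: [[0.132, 0.991, -0.013], [0.991, -0.132, 0.002], [-0.0, -0.013, -1.0]]
force: [-17.9, 2.1, 17.4]
width: 0.5
gripper_force: 9.4
```

The TCP has stopped while the force rises from 9 to 18 N, so the mould is against the stop. I'll back off, rise, and cross above the handle to its far side at TCP z of about 230 to look.

```bash
python3 -m crank '0 -1 0 0 0 0 255;0 -3 0 0 0 0 255;0 0 6 0 0 0 255' >/dev/null 2>&1 --help; true
```

```text
(no output)
```

That command was a slip: tool +z points down, and I added a stray argument. I'll check whether it moved the arm.

```bash
python3 - <<'E'
from cell import bot
from h import *
st(bot)
E
```

```text
t 6.8 fix [-16.   -2.6] z 62.7 toolyaw err -0.001 tilt [-0.013  0.002 -1.   ] F [-18.   -0.2] w 0.49697703910634883
```

It was refused and nothing moved. Now the correct version, with tool -z as up.

```bash
python3 -m crank '0 -1 0 0 0 0 255;0 -2.5 0 0 0 0 255;0 0 -6 0 0 0 255;0 0 -6 0 0 0 255;0 0 -5 0 0 0 255;5.3 1.6 0 0 0 0 255;5.3 1.6 0 0 0 0 255;5.3 1.6 0 0 0 0 255;5.3 1.6 0 0 0 0 255;5.3 1.6 0 0 0 0 255;0 0 0 0 0 0 255;0 0 0 0 0 0 255'
python3 - <<'E'
from cell import bot
from h import *
st(bot)
d=bot.grab_frame("top");cv2.imwrite("pics/t4.png",cv2.resize(d["frame"][160:320,180:380],None,fx=4,fy=3.75,interpolation=2)[:,:,::-1])
E
```

```text
clock: 8.3
tcp_pos: [620.4, 182.0, 231.9]
eef_rot: [[0.132, 0.991, 0.001], [0.991, -0.132, -0.0], [-0.0, 0.001, -1.0]]
force: [0.9, 0.8, -0.5]
width: 0.4
gripper_force: 0.0
t 8.3 fix [ 35.7 262.1] z 231.9 toolyaw err -0.001 tilt [ 0.001 -0.    -1.   ] F [0.8 0.9] w 0.4081583755864757
```

View pics/t4.png

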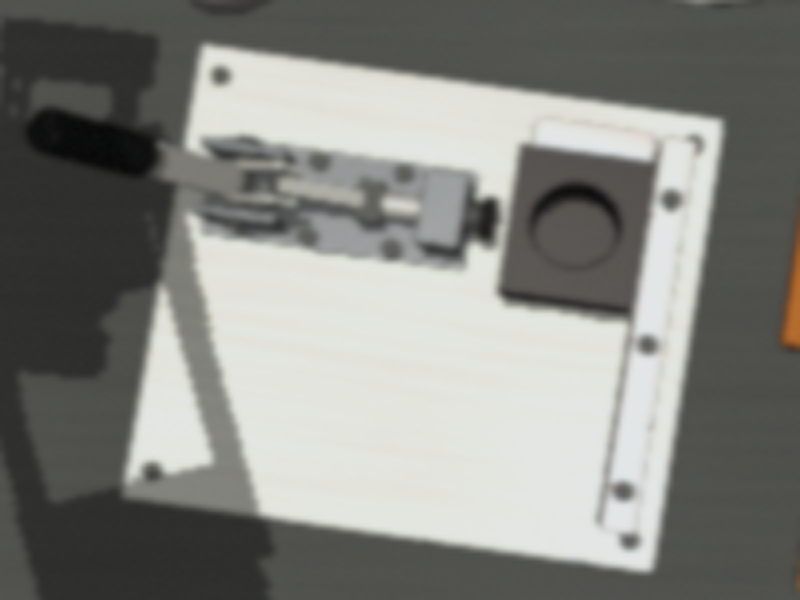

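The mould now sits square on the end stop and along the fence (crop corners about (520,145), (655,160), (630,315), (500,290)), and the lever is still open. I'll go down beside the handle to TCP z = 140 (tips at 115) and push along fixture -y.

```bash
python3 -m crank '0 -0.5 4.6 0 0 0 255;0 0 4.6 0 0 0 255;0 0 0 0 0 0 255;-1 0 0 0 0 0 255;-1 0 0 0 0 0 255;-0.8 0 0 0 0 0 255;-0.8 0 0 0 0 0 255;-0.8 0 0 0 0 0 255;0 0 0 0 0 0 255'
python3 - <<'E'
from cell import bot
from h import *
st(bot)
E
python3 -m crank '-0.8 0 0 0 0 0 255;-0.8 0 0 0 0 0 255;-0.8 0 0 0 0 0 255;-0.8 0 0 0 0 0 255;0 0 0 0 0 0 255'
python3 - <<'E'
from cell import bot
from h import *
st(bot)
d=bot.grab_frame("scene");cv2.imwrite("pics/s5.png",cv2.resize(d["frame"][150:350,220:470],None,fx=3,fy=3,interpolation=2)[:,:,::-1])
E
```

```text
clock: 9.48
tcp_pos: [609.4, 138.4, 140.0]
eef_rot: [[0.133, 0.991, 0.0], [0.991, -0.133, -0.001], [-0.001, 0.0, -1.0]]
force: [0.8, 0.2, 1.1]
width: 0.5
gripper_force: 0.3
t 9.475 fix [ 30.5 217.5] z 140.0 toolyaw err -0.002 tilt [ 0.    -0.001 -1.   ] F [0.8 0.3] w 0.4874178140931817
clock: 10.1
tcp_pos: [605.5, 106.9, 140.3]
eef_rot: [[0.133, 0.991, 0.001], [0.991, -0.133, -0.0], [0.0, 0.001, -1.0]]
force: [1.6, 3.3, 3.0]
width: 0.5
gripper_force: 1.8
t 10.1 fix [ 30.8 185.7] z 140.3 toolyaw err -0.002 tilt [ 0.001 -0.    -1.   ] F [1.2 3.5] w 0.450080184542647
```

View pics/s5.png

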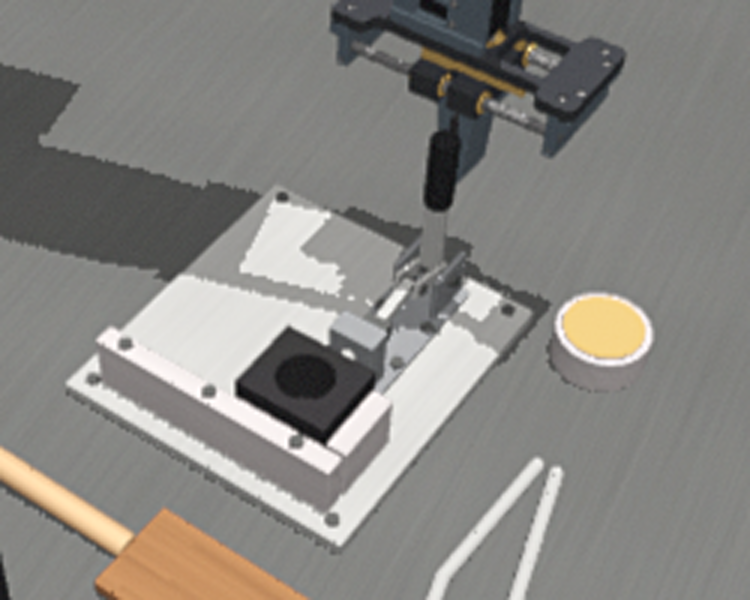

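The lever is close to upright (grip at crop (440,170)) with the fingers behind it. The mould is still home at crop (310,380). I'll push on to TCP y of about 147.

```bash
python3 -m crank '-0.7 0 0 0 0 0 255;-0.7 0 0 0 0 0 255;-0.7 0 0 0 0 0 255;-0.7 0 0 0 0 0 255;-0.5 0 0 0 0 0 255;-0.4 0 0 0 0 0 255;0 0 0 0 0 0 255;0 0 0 0 0 0 255'
python3 - <<'E'
from cell import bot
from h import *
st(bot)
d=bot.grab_frame("scene");cv2.imwrite("pics/s6.png",cv2.resize(d["frame"][150:350,220:470],None,fx=3,fy=3,interpolation=2)[:,:,::-1])
E
```

```text
clock: 11.15
tcp_pos: [600.2, 70.8, 139.8]
eef_rot: [[0.133, 0.991, -0.0], [0.991, -0.133, -0.0], [-0.0, -0.0, -1.0]]
force: [-0.0, 0.8, 0.8]
width: 0.7
gripper_force: 0.0
t 11.15 fix [ 30.2 149.2] z 139.8 toolyaw err -0.002 tilt [-0. -0. -1.] F [-0.1  0.8] w 0.6544773199307161
```

View pics/s6.png

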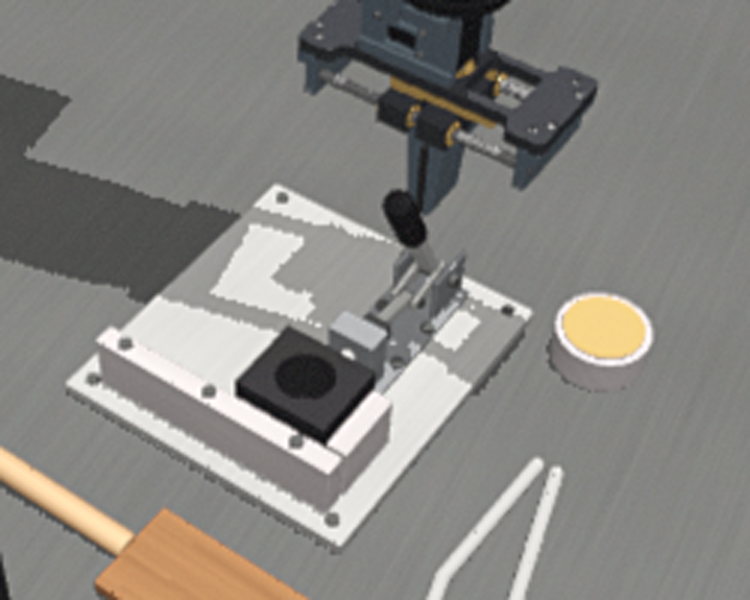

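The lever has snapped over towards the mould (grip end at crop (397,203)) and the push force has dropped to zero. I'll nudge it slightly to be sure it is on its stop, then withdraw and check the angle.

```bash
python3 -m crank '-0.3 0 0 0 0 0 255;-0.2 0 0 0 0 0 255;0 0 0 0 0 0 255'
python3 -m crank '3 0 0 0 0 0 255;5 0 0 0 0 0 255;0 0 -6 0 0 0 255;0 0 -4 0 0 0 255;0 0 0 0 0 0 255;0 0 0 0 0 0 255;0 0 0 0 0 0 255;0 0 0 0 0 0 255'
python3 - <<'E'
from cell import bot
from h import *
st(bot)
for n in("scene","top"):
    d=bot.grab_frame(n)
    for q in(0.9,1.0,1.08):
        a=0.61-q; p=Rr@[30,155+122*np.sin(a)]+o
        print(n,q,proj(d,[*p,42+122*np.cos(a)]).round(1))
cv2.imwrite("pics/t7.png",cv2.resize(d["frame"][160:320,180:380],None,fx=4,fy=3.75,interpolation=2)[:,:,::-1])
E
```

```text
clock: 11.58
tcp_pos: [599.8, 67.0, 140.0]
eef_rot: [[0.133, 0.991, 0.001], [0.991, -0.133, 0.002], [0.002, 0.0, -1.0]]
force: [1.1, 5.2, -0.8]
width: 0.4
gripper_force: 2.0
clock: 12.58
tcp_pos: [609.8, 144.9, 238.6]
eef_rot: [[0.133, 0.991, -0.002], [0.991, -0.133, -0.001], [-0.001, -0.002, -1.0]]
force: [0.4, 0.3, 0.7]
width: 0.4
gripper_force: 0.0
t 12.575 fix [ 30.  223.9] z 238.6 toolyaw err -0.002 tilt [-0.002 -0.001 -1.   ] F [0.4 0.3] w 0.40444747276926246
scene 0.9 [358.  206.9]
scene 1.0 [354.7 211.7]
scene 1.08 [352.1 215.8]
top 0.9 [249.9 202.2]
top 1.0 [257.5 203.7]
top 1.08 [263.4 204.9]
```

View pics/t7.png

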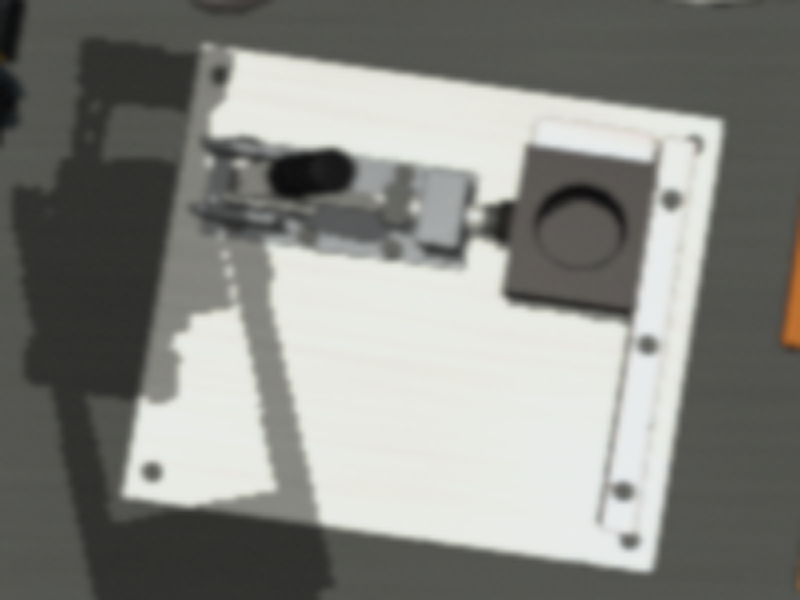

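The grip end is at crop (332,170), which is image (263,205). That matches the locked prediction for 1.08 rad, (263.4,204.9). The pad at crop (505,225) presses the mould, which sits against the stop and fence. The arm is clear, so I'm handing in.

```bash
python3 -c "
from cell import bot
print(bot.sign_off())"
```

```text
the job is handed in; nothing more can be done
None
```

The mould is home against the end stop and fence, the clamp lever is locked at about 1.08 rad with the plunger pad on the mould, and the job was handed in at about 13 s; no verdict came back, and the pad's pressing force was not measured.

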